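Walk the spar-drawing block square onto its stop

TASK

Get the bench ready for drawing bamboo spars: walk the heavy iron draw block round by pushing at its corners, until one of its long bored sides (either one) stands flat against both cleats of the fence, with all four bores opening into the gap between the cleats. Only push it over the bench, never lift or tip it, and leave the reel, the tin and the knife where they are.

Things in the scene. Friction and masses are not known exactly. Their poses are not given: they have to be found in the camera images.
- block: Draw block: grey cast-iron rectangle, 150 mm long (its y), 92 mm wide (its x), 48 mm high, 1.3 to 1.9 kg, too wide for most grippers. Sides upright and flat from 3 mm above the bench to the top; beneath are four 22 mm square feet, 3 mm high, centred at x = +-33, y = +-62 mm. Origin: centre of the underside, on the bench; z up. It slides only while pushed. Either long side may go to the fence.
- block_top (a point): Middle of the block's top, 48 mm over its origin; small screw heads stand up 2 mm. Four steel-bushed bores run through the block along x, from long side to long side, 26 mm above the bench at y = -27, -9, 9, 27 mm. Sliding it bodily takes about 6 to 14 N, turning it by a corner about two thirds of that; pushed no more than 30 mm above the bench it does not tip.
- fence: Fence fixed to the bench beyond the block: two dark wooden cleats with steel faces, in line, each 85 mm long, 34 mm deep and high (bolts 9 mm more), 90 mm gap between, on a 5 mm steel strap reaching 44 mm behind them. Origin: on the bench at mid-gap, in line with the cleats' faces (x = 0). x points on through the fence away from the block, y along it. Block seated: middle at x = -46, y = 0 mm, length along y.
- reel: Bystander: a turned wooden kite-line reel standing on its flange, 76 mm across, 117 mm high with its handle up. Loose. Origin: centre of the underside.
- tin: Bystander: a round glue tin with its lid on, 68 mm across, 77 mm high. Loose. Origin: centre of the underside.
- knife: Bystander: a bamboo-splitting knife lying flat, 228 mm long, 24 mm high at the ferrule; wooden handle from x = -90 to 15 mm, blade from there to x = 138 mm. Loose. Origin: on the bench under its axis.
Things that resemble listed ones, but are neither listed nor needed, are in the scene too. There is more than one size of the block; the job needs the middle-sized.

How it is judged:
By the outcome, as a careful person would: the job done as asked, in the order asked, and still so for the second after the job is handed in, with the robot touching nothing.
It also fails if it takes over 64 s, if anything falls off the work surface, if the arm or the gripper's body presses on something with over 40 N, if the wrist force passes 120 N, or if a joint passes its speed limit or range.

ROBOT

A 7-joint arm with a two-finger parallel gripper is mounted at the origin on the work surface. World frame = base frame: x ahead of the robot, y to its left, z up, the work surface at z = 0. Lengths are in m, angles in degrees, forces in N, time in s.
With the tool pointing down it reaches from about 0.425 to 0.875 m from the base axis. Payload 4.7 kg.
Tool frame: the origin (TCP) lies midway between the tips of the shut fingers; the grasp point (between the pads) lies 19 mm behind it; z points along the fingers, x is the direction in which the jaws open and shut, and the axes are right-handed (so a half turn about z gives the same grasp; the last joint's range is limited). The gripper opens to 87 mm and grips with 3 to 60 N. Pads are 19 mm wide; open, the fingers measure 117 mm over their backs; the gripper's body (75 mm by 190 mm) begins 51 mm behind the grasp point.
Start: joints at [74.834, 18.392, -4.016, 83.108, 1.295, 78.541, -3.26], TCP at [0.179, -0.625, 0.223] pointing down, gripper open.
Joint ranges: [-163.93, 163.93], [-17.29, 119.83], [-79.2, 71.16], [3.27, 140.29], [-89.18, 269.18], [5.43, 117.66], [-154.24, 154.24]. Speed limits (degrees/s): [147.25, 147.25, 180, 180, 180, 180, 180].

INTERFACE

Orientations are given as [roll, pitch, yaw] about the fixed x, y, z axes, in that order (R = Rz(yaw) Ry(pitch) Rx(roll)).
In Python, from cell import env gives the robot as it stands.
- The arm moves only by the tool carry_out, never from a script. Its argument "plan" is a list of rows, each an object with "grip": the closure, from 0 (fully open) to 1 (shut); "dp": the shift along the tool's x, y, z in m, a list of three; "rotation": the turn, a rotation vector about the tool's x, y, z in degrees, a list of three. In form: [{"grip": grip, "dp": [dx, dy, dz], "rotation": [wx, wy, wz]}, ...]. A call has 1 to 8 rows; each row shifts and turns the pose as measured when the row begins, along the tool's axes as they then stand; what a row does not reach is not made up. A row lasts 1/12 s, in which the tool goes at most 41.7 mm and 7.16 degrees, less where a joint would pass 70% of its speed; a pose out of reach is approached as far as the arm can. A call is refused whole if a number of a shift passes 0.0417 or a number of a turn 7.16, either way. A call with a gripper value outside its range is refused whole. The fingers move at their own pace and stop on an object; "force" is the grip in N (left out, the last holds). Time passes only in rows, so rows that do not move let the fingers close. It gives the time, the measured TCP pose, the force and the opening at its end, in the units of the state.
- env.get_obs(): the state, without advancing time (a new reading comes with each control period).
- env.read_camera(name): name is "scene" or "top"; returns the picture (480x640x3 uint8, red, green, blue); there is no depth.
- env.camera_params(name): a dict with "fx", "fy", "cx", "cy" (pixels), "R" (3x3) and "t" (3): a world point X has camera coordinates R X + t. Camera axes: x right, y down, z forward; pixel columns grow to the right and rows downward; lengths in m; the calibration is good to about 2 mm. A picture is of the moment at which its call begins. camera_params takes no time and is no camera call.
- env.sign_off(): hands the job in, once; it reports no verdict.
The state is a dict: "time_s": time; "qpos": joint angles; "joint_velocities": joint speeds; "effort": joint torques, N m; "tool_pos": TCP position; "tool_rot": TCP orientation; "force": force on the tool from outside, world axes, zero at the start; "wrist_torque": the same for the moment, N m; "grip_width": finger opening in m.
Only numpy, scipy, OpenCV 4.12 (cv2) and the standard library are available. Lean on these libraries where they do the work, as an engineer would, in place of code of your own. Each camera call takes 0.05 s, during which the arm holds its last target. There are 200 camera calls.

## Working session

There is one attempt and no reset: what is moved stays moved. The work goes in short steps, Python scripts to look and compute and a tool call to move; the robot and the scene stay as the last step left them, time stands still between calls to the robot, and variables do not carry over. Pictures are saved under pics/ and viewed, about 8 in all and at most 12, crops included, and the job is handed in when it is done.

Besides the shell and the picture viewer there is one more tool, called after "Emit:" as name(argument=value, ...) on one line, values as JSON. carry_out: Moves the arm, as the interface text tells. Its arguments: {"type":"object","properties":{"plan":{"type":"array","items":{"type":"object","properties":{"grip":{"type":"number"},"dp":{"type":"array","items":{"type":"number"}},"rotation":{"type":"array","items":{"type":"number"}}}}},"force":{"type":"number"}},"required":["plan"]}

```bash
ls; mkdir -p pics; python3 - <<'E'
from cell import env
import cv2
for n in("scene","top"):
    cv2.imwrite(f"pics/{n}0.png",env.read_camera(n)[:,:,::-1])
    p=env.camera_params(n);print(n,p)
print(env.get_obs())
E
```

```text
pics
scene {'fx': 532.0294628347131, 'fy': 532.0294628347131, 'cx': 326.57969814108054, 'cy': 238.77324061648017, 'R': array([[-0.42125812,  0.90663195,  0.02366638],
       [ 0.55317345,  0.27753073, -0.78547809],
       [-0.71870768, -0.31779741, -0.6184368 ]]), 't': array([ 0.20780076, -0.24839174,  1.64362061])}
top {'fx': 605.6938261989211, 'fy': 605.6938261989211, 'cx': 322.4532303725972, 'cy': 249.74122012245854, 'R': array([[-0.01708723, -0.99973162, -0.01564337],
       [-0.99781197,  0.01804967, -0.06360409],
       [ 0.06386938,  0.01452233, -0.9978526 ]]), 't': array([2.06491173e-04, 5.22249357e-01, 1.36514456e+00])}
{'time_s': 0.1, 'qpos': array([74.8343047 , 18.43566278, -4.01487544, 83.16746672,  1.29513536,
       78.53940276, -3.25757507]), 'joint_velocities': array([-0.0167404 , -0.15114761,  0.01233764, -0.06009611,  0.10803195,
        0.12472794,  0.03099895]), 'effort': array([-3.80070742e-04, -4.92570984e+01, -4.05974826e-01, -3.13397741e+01,
       -6.40125596e-02,  3.94741085e-02,  8.33781769e-05]), 'tool_pos': array([ 0.17868844, -0.62445433,  0.22156504]), 'tool_rot': array([ 1.79994321e+02,  9.72989069e-02, -7.40228954e+01]), 'force': array([0.05671929, 0.18446313, 0.18985432]), 'wrist_torque': array([-0.00228952,  0.00157346, -0.04154365]), 'grip_width': 0.08709211467132823}
```

View pics/top0.png

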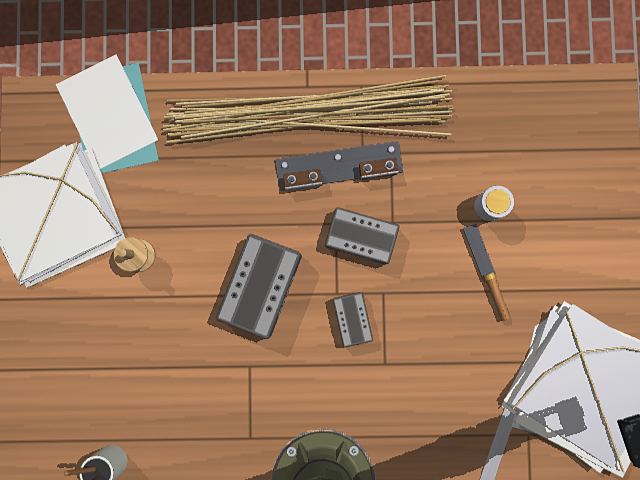

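View pics/scene0.png

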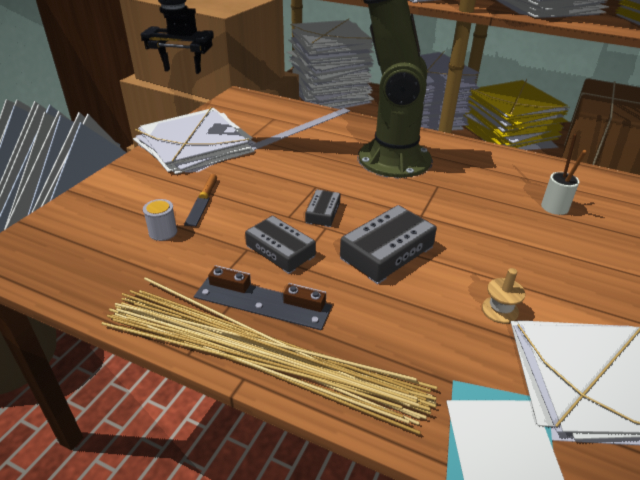

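The top view (640x480) shows three candidates for the block: a large one at (258,287), a middle one at (361,237) and a small one at (352,320). The fence cleats are at (303,178) and (380,168), the tin at (495,203), the knife from (470,230) to (505,318), and the reel at (130,255). I choose the one at (361,237) and will check it by size and in a crop.

```bash
cat > h.py <<'E'
import numpy as np, cv2
from cell import env
def ray(n,uv,z):
    p=env.camera_params(n); R=p["R"]; c=-R.T@p["t"]
    d=R.T@np.array([(uv[0]-p["cx"])/p["fx"],(uv[1]-p["cy"])/p["fy"],1])
    return (c+d*(z-c[2])/d[2])
def proj(n,X):
    p=env.camera_params(n); x=p["R"]@np.array(X)+p["t"]; return p["fx"]*x[0]/x[2]+p["cx"],p["fy"]*x[1]/x[2]+p["cy"]
E
python3 - <<'E'
from h import *
im=cv2.imread("pics/top0.png")
hsv=cv2.cvtColor(im,cv2.COLOR_BGR2HSV)
m=((hsv[...,1]<50)&(hsv[...,2]>50)).astype(np.uint8)*255
m=cv2.morphologyEx(m,cv2.MORPH_CLOSE,np.ones((5,5)))
c,_=cv2.findContours(m,cv2.RETR_EXTERNAL,cv2.CHAIN_APPROX_NONE)
for k in c:
    if cv2.contourArea(k)<700: continue
    r=cv2.minAreaRect(k); b=cv2.boxPoints(r)
    P=np.array([ray("top",q,.048)[:2] for q in b])
    print(np.round(r[0]),"box",b.round(1).tolist(),"W",P.round(4).tolist(),"edges",np.linalg.norm(P-np.roll(P,1,0),axis=1).round(4))
cr=im[130:280,260:430]; cv2.imwrite("pics/crop0.png",cv2.resize(cr,None,fx=4,fy=4,interpolation=cv2.INTER_CUBIC))
E
```

```text
[103. 462.] box [[80.0, 445.0], [126.0, 445.0], [126.0, 479.0], [80.0, 479.0]] W [[0.0998, 0.5308], [0.0985, 0.4292], [0.0254, 0.4289], [0.0267, 0.5302]] edges [0.0731 0.1016 0.073  0.1013]
[574. 405.] box [[479.5, 478.79998779296875], [533.9000244140625, 292.20001220703125], [667.7999877929688, 331.29998779296875], [613.4000244140625, 517.9000244140625]] W [[0.0163, -0.3414], [0.4178, -0.4746], [0.3275, -0.7631], [-0.0695, -0.6258]] edges [0.2971 0.423  0.3023 0.42  ]
[352. 319.] box [[332.1000061035156, 298.0], [361.79998779296875, 291.3999938964844], [372.6000061035156, 340.29998779296875], [343.0, 346.8999938964844]] W [[0.4126, -0.029], [0.4261, -0.095], [0.318, -0.1167], [0.3047, -0.051]] edges [0.1102 0.0673 0.1102 0.067 ]
[259. 286.] box [[214.89999389648438, 319.0], [248.6999969482422, 232.5], [302.6000061035156, 253.5], [268.8999938964844, 340.0]] W [[0.3705, 0.2318], [0.5618, 0.155], [0.5125, 0.0349], [0.3222, 0.1124]] edges [0.1288 0.2062 0.1298 0.2054]
[362. 236.] box [[323.8999938964844, 246.39999389648438], [335.20001220703125, 206.60000610351562], [399.29998779296875,
[... 201 characters left out ...]
, 194.89999389648438], [506.70001220703125, 180.8000030517578], [517.9000244140625, 210.6999969482422], [480.20001220703125, 224.8000030517578]] W [[0.637, -0.3388], [0.6672, -0.4237], [0.5995, -0.4462], [0.5694, -0.3615]] edges [0.0713 0.0902 0.0713 0.0899]
[339. 166.] box [[274.5, 158.60000610351562], [398.0, 140.39999389648438], [402.79998779296875, 173.5], [279.3999938964844, 191.6999969482422]] W [[0.7279, 0.0951], [0.7636, -0.1836], [0.6882, -0.1926], [0.6525, 0.085]] edges [0.076  0.281  0.0759 0.2799]
[320. 144.] box [[-0.0, 0.0], [639.0, 0.0], [639.0, 287.0], [0.0, 287.0]] W [[1.1115, 0.7253], [1.0753, -0.7378], [0.4253, -0.7053], [0.4496, 0.714]] edges [0.6619 1.4636 0.6507 1.4195]
```

View pics/crop0.png

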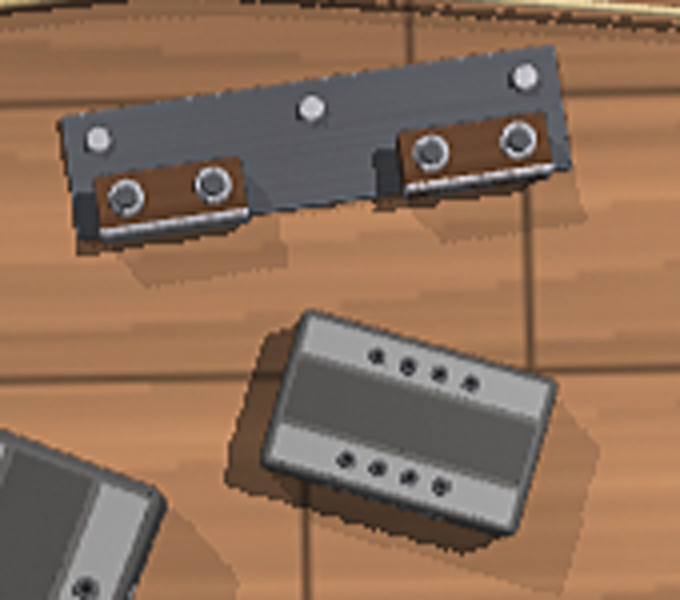

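The crop shows the middle block with four bores per side. Its corners are near crop pixels (305,312), (555,380), (518,533) and (265,465), and its size is 148 x 92.5 mm, so the choice is confirmed. The cleats' silver faces run (101,232)-(248,213) and (405,192)-(553,167).

```bash
cat >> h.py <<'E'
def fence(im):
    roi=np.zeros(im.shape[:2],bool); roi[165:196,275:410]=1
    hsv=cv2.cvtColor(im,cv2.COLOR_BGR2HSV)
    m=(roi&(hsv[...,1]<70)&(hsv[...,2]>125)).astype(np.uint8)
    n,l,s,c=cv2.connectedComponentsWithStats(m,connectivity=8)
    return [(s[i],np.argwhere(l==i)[:,::-1]) for i in range(1,n) if s[i][2]>20]
E
python3 - <<'E'
from h import *
im=cv2.imread("pics/top0.png")
A=[]
for s,p in fence(im):
    cols=sorted(set(p[:,0])); low=np.array([[u,p[p[:,0]==u][:,1].max()+.5] for u in cols])
    W=np.array([ray("top",q,.034)[:2] for q in low]); A.append(W)
    print(s,W[0].round(4),W[-1].round(4),np.linalg.norm(W[0]-W[-1]).round(4))
A=np.vstack(A); vx,vy,x0,y0=cv2.fitLine(A.astype(np.float32),cv2.DIST_HUBER,0,.01,.01).ravel()
d=np.array([vx,vy]); d*=np.sign(d[1]); a=np.degrees(np.arctan2(d[1],d[0]))-90
mn=(A@d).min();mx=(A@d).max(); q=np.array([x0,y0]); o=q+d*((mn+mx)/2-q@d)
print("fence yaw",a,"o",o,"len",mx-mn)
print("resid",np.abs((A-q)@[d[1],-d[0]]).max())
E
```

```text
[362 171  37   7  63] [ 0.6836 -0.1017] [ 0.6957 -0.1835] 0.0827
[285 182  37   7  68] [0.6641 0.0734] [ 0.6717 -0.0085] 0.0822
fence yaw 7.2449036 o [ 0.67831139 -0.05528045] len 0.2587864706038385
resid 0.0021520584906916584
```

Emit:
carry_out(plan=[{"grip":0,"dp":[0,0,0],"rotation":[0,0,4.4]},{"grip":0,"dp":[0,0,0],"rotation":[0,0,4.4]},{"grip":0,"dp":[-0.033,-0.023,0],"rotation":[0,0,0]},{"grip":0,"dp":[-0.033,-0.023,0],"rotation":[0,0,0]},{"grip":0,"dp":[-0.033,-0.023,0],"rotation":[0,0,0]},{"grip":0,"dp":[-0.033,-0.023,0],"rotation":[0,0,0]},{"grip":0,"dp":[-0.033,-0.023,0],"rotation":[0,0,0]},{"grip":0,"dp":[-0.033,-0.023,0],"rotation":[0,0,0]}])

```text
time_s: 0.77
tool_pos: [0.287, -0.4104, 0.2136]
tool_rot: [179.5, 0.5, -84.4]
force: [1.0, -0.3, -0.1]
grip_width: 0.0873
```

```bash
cat >> h.py <<'E'
from scipy.spatial.transform import Rotation as Ro
O=np.array([.6783,-.0553]); A=np.radians(7.24)
FX=np.array([np.cos(A),np.sin(A)]); FY=np.array([-np.sin(A),np.cos(A)])
def st(fx=None,fy=None,z=None,yaw=-82.76,tilt=0.):
    s=env.get_obs(); p=s["tool_pos"]; R=Ro.from_euler("xyz",s["tool_rot"],degrees=True)
    f=p[:2]-O; print("t",round(s["time_s"],2),"fence",(f@FX).round(4),(f@FY).round(4),"z",p[2].round(4),"rpy",s["tool_rot"].round(2),"F",s["force"].round(1),"w",round(s["grip_width"],3))
    if fx is not None:
        T=np.r_[O+fx*FX+fy*FY,z]; G=Ro.from_euler("xyz",[180,0,yaw],degrees=True)*Ro.from_rotvec([tilt,0,0],degrees=True)
        print("dp",R.inv().apply(T-p).round(4),"rot",(R.inv()*G).as_rotvec(degrees=True).round(2),"dp after rot",G.inv().apply(T-p).round(4))
E
python3 -c "
from h import *
st(-.225,-.007,.2)"
```

```text
t 0.77 fence -0.433 -0.303 z 0.2136 rpy [179.5    0.5  -84.39] F [ 1.  -0.3 -0.1] w 0.087
dp [-0.3016 -0.1996  0.0145] rot [ 0.5   0.51 -1.63] dp after rot [-0.296  -0.208   0.0136]
```

Emit:
carry_out(plan=[{"grip":0,"dp":[-0.034,-0.023,0],"rotation":[0.5,0.5,-1.6]},{"grip":0,"dp":[-0.034,-0.023,0],"rotation":[0,0,0]},{"grip":0,"dp":[-0.034,-0.023,0],"rotation":[0,0,0]},{"grip":0,"dp":[-0.034,-0.023,0],"rotation":[0,0,0]},{"grip":0,"dp":[-0.034,-0.023,0],"rotation":[0,0,0]},{"grip":0,"dp":[-0.034,-0.023,0],"rotation":[0,0,0]},{"grip":0,"dp":[-0.034,-0.023,0],"rotation":[0,0,0]},{"grip":0,"dp":[-0.03,-0.023,0],"rotation":[0,0,0]}])

```text
time_s: 1.43
tool_pos: [0.4345, -0.1136, 0.2115]
tool_rot: [179.9, -0.1, -82.8]
force: [1.2, -0.1, 0.3]
grip_width: 0.0872
```

```bash
python3 -c "
from h import *
st(-.225,-.007,.10,tilt=5)"
```

```text
t 1.43 fence -0.2492 -0.0271 z 0.2115 rpy [ 1.7987e+02 -9.0000e-02 -8.2750e+01] F [ 1.2 -0.1  0.3] w 0.087
dp [-0.0203 -0.0245  0.1114] rot [ 5.13 -0.09  0.01] dp after rot [-0.0201 -0.0144  0.1132]
```

Emit:
carry_out(plan=[{"grip":0,"dp":[-0.01,-0.011,0.015],"rotation":[2.5,0,0]},{"grip":0,"dp":[-0.01,-0.009,0.02],"rotation":[2.5,0,0]},{"grip":0,"dp":[0,0,0.03],"rotation":[0,0,0]},{"grip":0,"dp":[0,0,0.03],"rotation":[0,0,0]},{"grip":0,"dp":[0,0,0.01],"rotation":[0,0,0]},{"grip":0,"dp":[0,0,0],"rotation":[0,0,0]}])

```text
time_s: 1.93
tool_pos: [0.4645, -0.0759, 0.1047]
tool_rot: [-174.6, -0.1, -81.5]
force: [-0.4, 0.5, 0.8]
grip_width: 0.0872
```

```bash
python3 -c "
from h import *
st(-.225,-.007,.014,tilt=5)"
```

```text
t 1.93 fence -0.2147 0.0065 z 0.1047 rpy [-1.7457e+02 -1.2000e-01 -8.1520e+01] F [-0.4  0.5  0.8] w 0.087
dp [0.0131 0.0191 0.0893] rot [-0.44 -0.01  1.24] dp after rot [0.0135 0.0181 0.0895]
```

Emit:
carry_out(plan=[{"grip":0,"dp":[0.013,0.011,0],"rotation":[0,0,1.0]},{"grip":0,"dp":[0,0,0.02],"rotation":[0,0,0]},{"grip":0,"dp":[0,0,0.025],"rotation":[0,0,0]},{"grip":0,"dp":[0,0,0.015],"rotation":[0,0,0]},{"grip":0,"dp":[0,0,0],"rotation":[0,0,0]}])

```text
time_s: 2.35
tool_pos: [0.462, -0.0912, 0.0445]
tool_rot: [-174.5, -0.1, -82.6]
force: [-1.1, 0.4, 0.0]
grip_width: 0.087
```

```bash
python3 -c "
from h import *
st(-.225,-.007,.014,tilt=5)"
```

```text
t 2.35 fence -0.2191 -0.0084 z 0.0445 rpy [-1.7445e+02 -1.3000e-01 -8.2600e+01] F [-1.1  0.4  0. ] w 0.087
dp [-0.0015  0.0088  0.0298] rot [-0.55 -0.12  0.17] dp after rot [-0.0014  0.0086  0.0298]
```

Emit:
carry_out(plan=[{"grip":0,"dp":[0,0.008,0],"rotation":[-0.5,0,0]},{"grip":0,"dp":[0,0.002,0.008],"rotation":[0,0,0]},{"grip":0,"dp":[0,0,0.01],"rotation":[0,0,0]},{"grip":0,"dp":[0,0,0.006],"rotation":[0,0,0]},{"grip":0,"dp":[0,0,0],"rotation":[0,0,0]}])

```text
time_s: 2.77
tool_pos: [0.4555, -0.0939, 0.0215]
tool_rot: [-174.8, -0.3, -82.7]
force: [-0.1, 0.1, 0.0]
grip_width: 0.0872
```

```bash
python3 -c "
from h import *
st(-.157,-.007,.014,tilt=5)"
```

```text
t 2.77 fence -0.2259 -0.0102 z 0.0215 rpy [-174.77   -0.32  -82.68] F [-0.1  0.1  0. ] w 0.087
dp [-0.0032 -0.068   0.0137] rot [-0.23 -0.31  0.1 ] dp after rot [-0.0032 -0.068   0.0134]
```

Emit:
carry_out(plan=[{"grip":0,"dp":[-0.001,-0.003,0.006],"rotation":[0,0,0]},{"grip":0,"dp":[-0.001,-0.005,0.0005],"rotation":[0,0,0]},{"grip":0,"dp":[0,-0.006,0.0005],"rotation":[0,0,0]},{"grip":0,"dp":[0,-0.006,0.0005],"rotation":[0,0,0]},{"grip":0,"dp":[0,-0.006,0.0005],"rotation":[0,0,0]},{"grip":0,"dp":[0,-0.006,0.0005],"rotation":[0,0,0]}])

```text
time_s: 3.27
tool_pos: [0.4769, -0.0881, 0.012]
tool_rot: [-176.4, -0.1, -83.1]
force: [-13.4, 0.7, 8.8]
grip_width: 0.0871
```

```bash
python3 -c "
from h import *
st(-.157,-.007,.014,tilt=5)"
```

```text
t 3.27 fence -0.2039 -0.0071 z 0.012 rpy [-1.7643e+02 -8.0000e-02 -8.3060e+01] F [-13.4   0.7   8.8] w 0.087
dp [-0.0004 -0.0469  0.0009] rot [ 1.43 -0.1  -0.29] dp after rot [-0.0001 -0.0469  0.0021]
```

Emit:
carry_out(plan=[{"grip":0,"dp":[0,-0.007,0.0],"rotation":[1,0,-0.2]},{"grip":0,"dp":[0,-0.007,0.0],"rotation":[0.5,0,0]},{"grip":0,"dp":[0,-0.007,0.0],"rotation":[0.5,0,0]},{"grip":0,"dp":[0,-0.007,0.0],"rotation":[0.5,0,0]},{"grip":0,"dp":[0,-0.007,0.0],"rotation":[0.5,0,0]}])

```text
time_s: 3.68
tool_pos: [0.485, -0.0848, 0.0059]
tool_rot: [-177.0, 0.5, -83.6]
force: [-14.4, -0.3, 8.9]
grip_width: 0.0871
```

```bash
python3 -c "
from h import *
st(-.157,-.007,.014,tilt=5)
cv2.imwrite('pics/t1.png',cv2.resize(env.read_camera('top')[110:310,220:460,::-1],None,fx=3,fy=3))"
```

```text
t 3.68 fence -0.1955 -0.005 z 0.0059 rpy [-177.02    0.49  -83.61] F [-14.4  -0.3   8.9] w 0.087
dp [ 0.0014 -0.0389 -0.0061] rot [ 2.02  0.43 -0.88] dp after rot [ 0.002  -0.039  -0.0047]
```

View pics/t1.png

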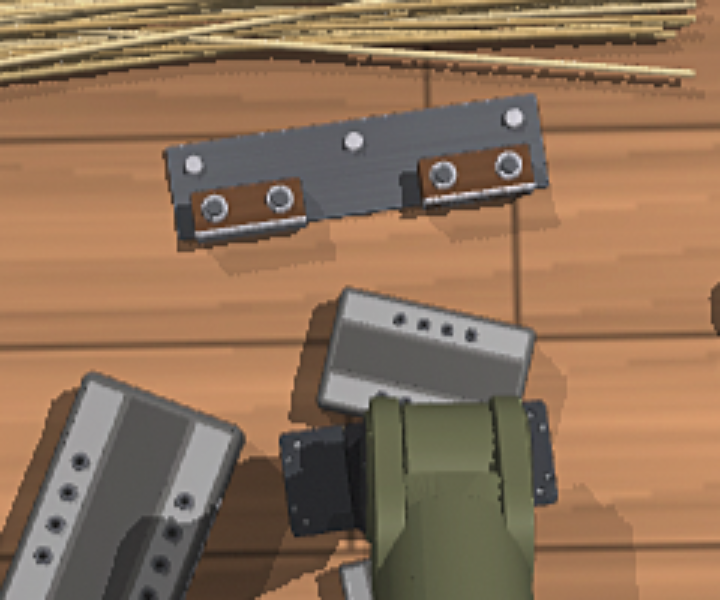

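The picture shows the block turned part of the way, with its far edge at (348,290)-(533,335) in the crop. The right finger is on its near right corner and the cleats are clear. I'll push on with larger steps and lift slightly.

Emit:
carry_out(plan=[{"grip":0,"dp":[0.001,-0.01,-0.008],"rotation":[1.5,0.3,-0.6]},{"grip":0,"dp":[0,-0.012,-0.004],"rotation":[1.5,0,-0.5]},{"grip":0,"dp":[0,-0.012,-0.002],"rotation":[1.5,0,-0.5]},{"grip":0,"dp":[0,-0.012,-0.002],"rotation":[1,0,-0.3]}])

```text
time_s: 4.07
tool_pos: [0.5105, -0.0809, 0.0151]
tool_rot: [-173.9, 0.6, -82.1]
force: [-6.8, -2.8, -3.1]
grip_width: 0.087
```

```bash
python3 -c "
from h import *
st(-.157,-.007,.014,tilt=5)"
```

```text
t 4.07 fence -0.1696 -0.0043 z 0.0151 rpy [-173.87    0.63  -82.15] F [-6.8 -2.8 -3.1] w 0.087
dp [ 0.0029 -0.0124  0.0025] rot [-1.12  0.69  0.55] dp after rot [ 0.0027 -0.0125  0.0022]
```

Emit:
carry_out(plan=[{"grip":0,"dp":[0.001,-0.007,0.001],"rotation":[0,0.3,0.3]},{"grip":0,"dp":[0,-0.007,0],"rotation":[0.3,0.2,0.2]},{"grip":0,"dp":[0,-0.004,0],"rotation":[0.3,0,0]}])

```text
time_s: 4.32
tool_pos: [0.515, -0.0807, 0.0113]
tool_rot: [-175.2, 0.5, -83.2]
force: [-7.3, 0.4, 5.8]
grip_width: 0.0871
```

```bash
python3 -c "
from h import *
st(-.157,-.007,.014,tilt=5)
cv2.imwrite('pics/t2.png',cv2.resize(env.read_camera('top')[110:310,220:460,::-1],None,fx=3,fy=3))"
```

```text
t 4.32 fence -0.1652 -0.0046 z 0.0113 rpy [-175.17    0.45  -83.16] F [-7.3  0.4  5.8] w 0.087
dp [ 0.0023 -0.0084 -0.002 ] rot [ 0.16  0.42 -0.44] dp after rot [ 0.0024 -0.0084 -0.002 ]
```

View pics/t2.png

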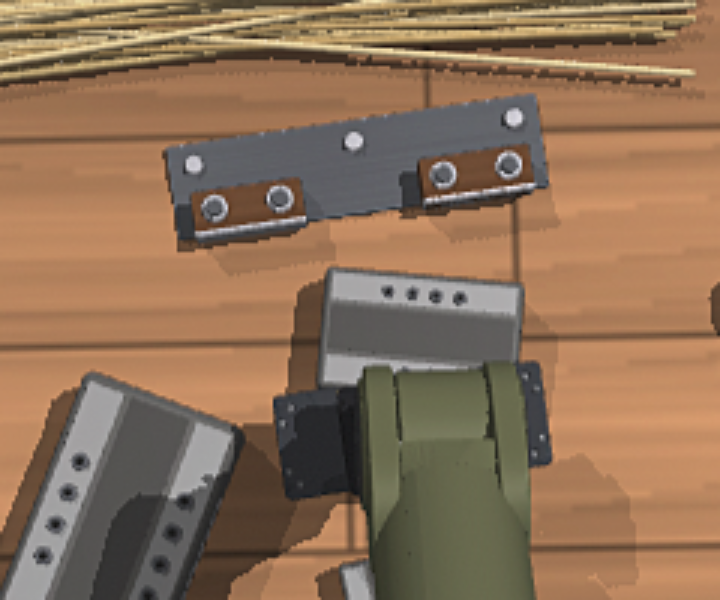

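The block is now about 12° off the fence. Its far edge runs (333,268)-(522,285) in the crop, with about 20 mm still to push.

Emit:
carry_out(plan=[{"grip":0,"dp":[0.001,-0.01,-0.004],"rotation":[0.5,0.3,-0.4]},{"grip":0,"dp":[0,-0.01,-0.001],"rotation":[0.6,0,-0.3]},{"grip":0,"dp":[0,-0.01,-0.001],"rotation":[0.6,0,-0.3]},{"grip":0,"dp":[0,-0.009,-0.001],"rotation":[0.6,0,-0.3]}])

```text
time_s: 4.7
tool_pos: [0.5324, -0.0811, 0.0132]
tool_rot: [-175.6, 0.3, -82.5]
force: [-13.4, -2.5, 9.6]
grip_width: 0.0873
```

```bash
cat >> h.py <<'E'
def blk(name=None):
    im=env.read_camera("top")[:,:,::-1].copy()
    if name: cv2.imwrite(name,cv2.resize(im[110:310,220:460],None,fx=3,fy=3))
    return im
E
python3 -c "
from h import *
st(-.14,-.007,.014,tilt=5)"
```

```text
t 4.7 fence -0.148 -0.0072 z 0.0132 rpy [-175.65    0.28  -82.49] F [-13.4  -2.5   9.6] w 0.087
dp [-0.0002 -0.008  -0.0002] rot [0.65 0.3  0.24] dp after rot [-0.0002 -0.008  -0.0001]
```

Emit:
carry_out(plan=[{"grip":0,"dp":[0,0.015,-0.001],"rotation":[0,0,0]},{"grip":0,"dp":[0,0.015,-0.005],"rotation":[0,0,0]},{"grip":0,"dp":[0,0,-0.035],"rotation":[-2,0,0]},{"grip":1,"dp":[0,0,-0.035],"rotation":[-2,0,0]},{"grip":1,"dp":[0.03,0,-0.02],"rotation":[0,0,0]},{"grip":1,"dp":[0.04,0,0],"rotation":[0,0,0]},{"grip":1,"dp":[0.04,0,0],"rotation":[0,0,0]},{"grip":1,"dp":[0.03,0,0],"rotation":[0,0,0]}])

```text
time_s: 5.37
tool_pos: [0.52, -0.2203, 0.11]
tool_rot: [180.0, 0.4, -81.5]
force: [0.8, -0.9, 0.2]
grip_width: 0.0618
```

```bash
python3 -c "
from h import *
st(-.10,-.15,.1)
im=blk('pics/t3.png')"
```

```text
t 5.37 fence -0.1778 -0.1437 z 0.11 rpy [179.99   0.38 -81.53] F [ 0.8 -0.9  0.2] w 0.062
dp [ 0.008  -0.0777  0.0099] rot [0.01 0.38 1.23] dp after rot [ 0.0063 -0.0778  0.01  ]
```

View pics/t3.png

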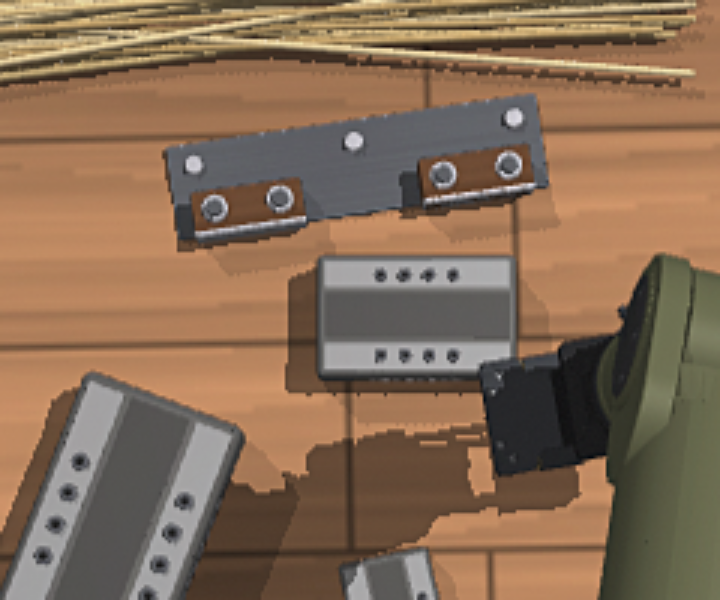

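The block is nearly square to the picture, with top corners at about (318,256), (516,257) and (318,378) in the crop. I'll get its pose in the fence frame from the mask.

```bash
python3 -c "
from h import *
P=np.array([ray('top',(u/3+220-.33,v/3+110-.33),.048)[:2]-O for u,v in [(318,256),(516,257),(515,377),(318,378)]])
F=np.c_[P@FX,P@FY]; print(F.round(4)); c=F.mean(0); d=F[0]-F[1]+F[3]-F[2]; print(c,np.degrees(np.arctan2(d[1],d[0]))-90,np.linalg.norm(d)/2)
st(c[0],c[1]-.115,.1)"
```

```text
[[-0.0304  0.0407]
 [-0.0526 -0.1053]
 [-0.1414 -0.0911]
 [-0.121   0.0538]]
[-0.08634637 -0.02548242] -8.329075137592156 0.1470457545844387
t 5.42 fence -0.1789 -0.1511 z 0.1097 rpy [-1.7998e+02  1.7000e-01 -8.1970e+01] F [ 0.9 -6.2 -0.1] w 0.058
dp [-0.0093 -0.0927  0.0098] rot [-0.02  0.17  0.79] dp after rot [-0.0106 -0.0925  0.0097]
```

Emit:
carry_out(plan=[{"grip":1,"dp":[-0.004,-0.035,0],"rotation":[0,0,0.5]},{"grip":1,"dp":[0,-0.035,0],"rotation":[0,0,0.3]},{"grip":1,"dp":[0,-0.025,0],"rotation":[0,-1,0]},{"grip":1,"dp":[0,0,0],"rotation":[0,-2,0]},{"grip":1,"dp":[0,0,0],"rotation":[0,-1,0]},{"grip":1,"dp":[0,0,0],"rotation":[0,0,0]}])

```text
time_s: 5.92
tool_pos: [0.6184, -0.2168, 0.1068]
tool_rot: [179.9, 4.3, -83.5]
force: [-1.4, 0.1, 0.6]
grip_width: 0.0179
```

```bash
python3 -c "
from h import *
st(-.073,-.14,.014)"
```

```text
t 5.92 fence -0.0798 -0.1527 z 0.1068 rpy [179.9    4.3  -83.54] F [-1.4  0.1  0.6] w 0.018
dp [-0.0058 -0.0068  0.0935] rot [ 0.07  4.3  -0.78] dp after rot [-0.0127 -0.0068  0.0928]
```

Emit:
carry_out(plan=[{"grip":1,"dp":[0.002,-0.006,0.025],"rotation":[0,0,-0.7]},{"grip":1,"dp":[0.002,-0.001,0.03],"rotation":[0,0,0]},{"grip":1,"dp":[0.001,0,0.02],"rotation":[0,0,0]},{"grip":1,"dp":[0,0,0.006],"rotation":[0,0,0]},{"grip":1,"dp":[0,0,0],"rotation":[0,0,0]}])

```text
time_s: 6.33
tool_pos: [0.6259, -0.2161, 0.0251]
tool_rot: [-179.9, 4.0, -82.9]
force: [-0.7, -0.4, -0.0]
grip_width: 0.0003
```

```bash
python3 -c "
from h import *
st(-.073,-.135,.014)"
```

```text
t 6.33 fence -0.0723 -0.153 z 0.0251 rpy [-179.9     4.    -82.93] F [-0.7 -0.4 -0. ] w 0.0
dp [-0.0171  0.0008  0.0123] rot [-0.11  4.   -0.18] dp after rot [-0.018   0.0007  0.0111]
```

Emit:
carry_out(plan=[{"grip":1,"dp":[-0.01,0,0.009],"rotation":[0,0,0]},{"grip":1,"dp":[-0.01,0,0.0],"rotation":[0,0,0]},{"grip":1,"dp":[-0.009,0,0],"rotation":[0,0,0]},{"grip":1,"dp":[-0.009,0,0],"rotation":[0,-0.3,0]}])

```text
time_s: 6.67
tool_pos: [0.6212, -0.1769, 0.0212]
tool_rot: [-179.8, 4.1, -83.1]
force: [0.1, 0.1, -0.1]
grip_width: 0.0007
```

```bash
python3 -c "
from h import *
st(-.073,-.09,.014)"
```

```text
t 6.67 fence -0.0719 -0.1135 z 0.0212 rpy [-179.77    4.14  -83.11] F [ 0.1  0.1 -0.1] w 0.001
dp [-0.0229  0.0012  0.0089] rot [-0.24  4.14 -0.36] dp after rot [-0.0235  0.0011  0.0072]
```

Emit:
carry_out(plan=[{"grip":1,"dp":[-0.004,0,0.006],"rotation":[0,0,0]},{"grip":1,"dp":[-0.008,0,0.0],"rotation":[0,-0.5,0]},{"grip":1,"dp":[-0.009,0,0],"rotation":[0,-0.5,0]},{"grip":1,"dp":[-0.009,0,0],"rotation":[0,-0.5,0]}])

```text
time_s: 7.0
tool_pos: [0.6218, -0.1623, 0.0229]
tool_rot: [-179.1, 4.0, -83.4]
force: [2.5, -5.5, -5.1]
grip_width: 0.0005
```

```bash
python3 -c "
from h import *
st(-.073,-.09,.014)
im=blk('pics/t4.png')"
```

```text
t 7.0 fence -0.0696 -0.099 z 0.0229 rpy [-179.14    4.02  -83.41] F [ 2.5 -5.5 -5.1] w 0.0
dp [-0.0083  0.0037  0.0094] rot [-0.88  4.01 -0.68] dp after rot [-0.009   0.0034  0.0089]
```

View pics/t4.png

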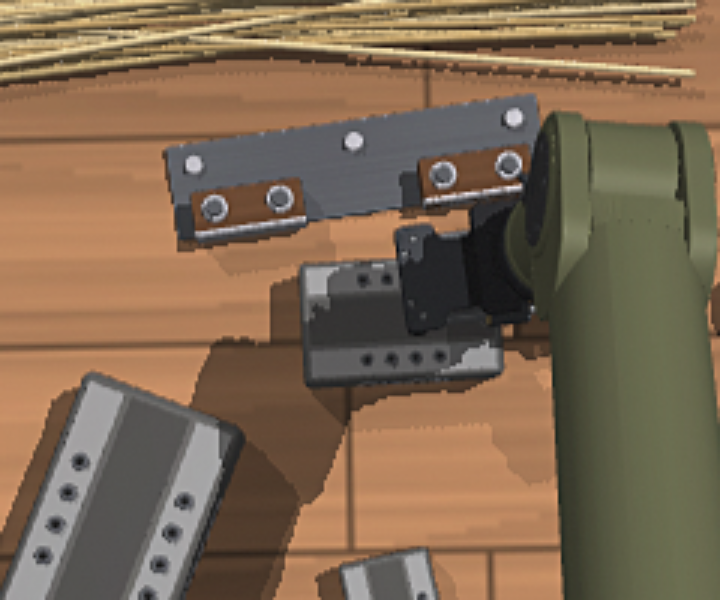

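The block has moved left and turned a bit further: its bottom edge is now (306,386)-(503,373) in the crop, about 4.5° short and roughly 16 mm short along the fence. I'll continue.

Emit:
carry_out(plan=[{"grip":1,"dp":[-0.006,0.004,0.008],"rotation":[-0.5,-0.5,-0.4]},{"grip":1,"dp":[-0.009,0.002,0.004],"rotation":[0,-0.5,-0.2]},{"grip":1,"dp":[-0.01,0,0.003],"rotation":[0,-0.5,0]},{"grip":1,"dp":[-0.01,0,0.003],"rotation":[0,-0.5,0]}])

```text
time_s: 7.38
tool_pos: [0.6217, -0.154, 0.0179]
tool_rot: [-178.3, 3.7, -83.6]
force: [1.1, -11.5, 3.3]
grip_width: 0.0006
```

```bash
python3 - <<'E'
from h import *
st(-.073,-.083,.014)
im=blk(); cv2.imwrite('pics/x.png',im)
g=cv2.cvtColor(im,cv2.COLOR_BGR2HSV)
# left-end column and near edge of block: mask low saturation component
m=((g[...,1]<50)&(g[...,2]>50)).astype(np.uint8); r=np.zeros_like(m); r[190:245,300:400]=m[190:245,300:400]
n,l,s,c=cv2.connectedComponentsWithStats(r); i=1+s[1:,4].argmax(); p=np.argwhere(l==i)[:,::-1]
Wp=np.array([ray('top',q,.048)[:2]-O for q in p]); F=np.c_[Wp@FX,Wp@FY]
print("max fy",np.sort(F[:,1])[-8:].round(4)); print("bbox",s[i])
near=np.array([[u,p[p[:,0]==u][:,1].max()+.5] for u in range(320,375) if (p[:,0]==u).any()])
Wn=np.array([ray('top',q,.048)[:2]-O for q in near]); N=np.c_[Wn@FX,Wn@FY]
k=np.polyfit(N[:,1],N[:,0],1); print("near edge slope deg",np.degrees(np.arctan(k[0])),"x at y0",k[1], "n",len(near))
E
```

```text
t 7.38 fence -0.0685 -0.0908 z 0.0179 rpy [-178.31    3.66  -83.56] F [  1.1 -11.5   3.3] w 0.001
dp [-0.0075  0.0047  0.0043] rot [-1.72  3.65 -0.85] dp after rot [-0.0078  0.0045  0.0039]
max fy [0.068  0.0683 0.0683 0.0686 0.0687 0.069  0.069  0.0693]
bbox [ 316  190   69   49 1729]
near edge slope deg 4.476188228166161 x at y0 -0.1296580741225341 n 55
```

Emit:
carry_out(plan=[{"grip":1,"dp":[-0.009,0.003,0.002],"rotation":[-0.8,-0.5,-0.4]},{"grip":1,"dp":[-0.011,0.001,0.002],"rotation":[-0.5,-0.5,-0.2]},{"grip":1,"dp":[-0.012,0,0.002],"rotation":[0,-0.5,0]},{"grip":1,"dp":[-0.009,0,0.001],"rotation":[0,0,0]}])

```text
time_s: 7.77
tool_pos: [0.6196, -0.1341, 0.0185]
tool_rot: [-178.7, 3.5, -83.7]
force: [1.5, -7.1, -4.3]
grip_width: 0.0004
```

```bash
cat >> h.py <<'E'
def meas():
    im=blk()
    g=cv2.cvtColor(im,cv2.COLOR_BGR2HSV)
    m=((g[...,1]<50)&(g[...,2]>50)).astype(np.uint8); r=np.zeros_like(m); r[175:245,290:400]=m[175:245,290:400]
    n,l,s,c=cv2.connectedComponentsWithStats(r); i=1+s[1:,4].argmax(); p=np.argwhere(l==i)[:,::-1]
    Wp=np.array([ray('top',q,.048)[:2]-O for q in p]); F=np.c_[Wp@FX,Wp@FY]
    near=np.array([[u,p[p[:,0]==u][:,1].max()+.5] for u in range(320,365) if (p[:,0]==u).any()])
    Wn=np.array([ray('top',q,.048)[:2]-O for q in near]); N=np.c_[Wn@FX,Wn@FY]
    k=np.polyfit(N[:,1],N[:,0],1); a=-np.arctan(k[0])
    print("max fy",np.percentile(F[:,1],99.8).round(4),"yaw",np.degrees(a).round(2),"near x at y0",k[1].round(4),"~cy",(F[:,1].max()+.001-.075*np.cos(a)+.046*np.sin(a)).round(4),"bbox",s[i])
E
python3 -c "
from h import *
st(-.073,-.083,.014)
meas()"
```

```text
t 7.77 fence -0.0682 -0.0708 z 0.0185 rpy [-178.67    3.48  -83.7 ] F [ 1.5 -7.1 -4.3] w 0.0
dp [0.0126 0.0047 0.0036] rot [-1.35  3.47 -0.98] dp after rot [0.0122 0.0048 0.0045]
max fy 0.0866 yaw -2.46 near x at y0 -0.1338 ~cy 0.0111 bbox [ 307  200   71   43 1654]
```

The push overshot: the block's middle is now about 11 mm past the fence middle, with yaw -2.5°. I'll go over to the left end and push it back, slightly nearside of the centre so the rest of the turn comes with it.

Emit:
carry_out(plan=[{"grip":1,"dp":[0.02,0,0],"rotation":[0,0,0]},{"grip":1,"dp":[0.005,0,-0.03],"rotation":[0,1.5,0]},{"grip":1,"dp":[0,0.005,-0.035],"rotation":[-0.5,1.5,-0.5]},{"grip":1,"dp":[-0.01,0.01,-0.025],"rotation":[-0.5,0.5,-0.5]},{"grip":1,"dp":[-0.04,0.005,0],"rotation":[0,0,0]},{"grip":1,"dp":[-0.04,0.003,0],"rotation":[0,0,0]},{"grip":1,"dp":[-0.04,0,0],"rotation":[0,0,0]},{"grip":1,"dp":[-0.04,0,0],"rotation":[0,0,0]}])

```text
time_s: 8.48
tool_pos: [0.579, 0.0001, 0.115]
tool_rot: [-179.1, -0.7, -83.7]
force: [1.6, -0.0, -0.4]
grip_width: 0.0005
```

```bash
python3 -c "
from h import *
st(-.095,.13,.1)"
```

```text
t 8.48 fence -0.0915 0.0674 z 0.115 rpy [-179.06   -0.69  -83.7 ] F [ 1.6 -0.  -0.4] w 0.001
dp [-0.0627  0.0047  0.0141] rot [-0.93 -0.7  -0.93] dp after rot [-0.0626  0.0035  0.015 ]
```

Emit:
carry_out(plan=[{"grip":1,"dp":[-0.03,0.002,0],"rotation":[-0.5,0,-0.9]},{"grip":1,"dp":[-0.022,0.001,0.015],"rotation":[-0.4,0,0]},{"grip":1,"dp":[0,0,0.03],"rotation":[0,0,0]},{"grip":1,"dp":[0,0,0.025],"rotation":[0,0,0]},{"grip":1,"dp":[0,0,0.005],"rotation":[0,0,0]},{"grip":1,"dp":[0,0,0],"rotation":[0,0,0]}])

```text
time_s: 8.98
tool_pos: [0.5706, 0.0756, 0.0465]
tool_rot: [-179.0, -0.5, -81.3]
force: [0.1, -0.1, -1.0]
grip_width: 0.0003
```

```bash
python3 -c "
from h import *
st(-.095,.115,.016)"
```

```text
t 8.98 fence -0.0903 0.1434 z 0.0465 rpy [-178.96   -0.49  -81.3 ] F [ 0.1 -0.1 -1. ] w 0.0
dp [0.0281 0.0059 0.0306] rot [-1.04 -0.48  1.46] dp after rot [0.0284 0.0047 0.0305]
```

Emit:
carry_out(plan=[{"grip":1,"dp":[0.01,0.005,0.012],"rotation":[0,0,1.4]},{"grip":1,"dp":[0.005,0,0.011],"rotation":[0,0,0]},{"grip":1,"dp":[0,0,0.005],"rotation":[0,0,0]},{"grip":1,"dp":[0,0,0.001],"rotation":[0,0,0]}])

```text
time_s: 9.32
tool_pos: [0.5716, 0.06, 0.0212]
tool_rot: [-178.6, -0.5, -82.7]
force: [-0.8, 0.4, -0.1]
grip_width: 0.0006
```

```bash
python3 -c "
from h import *
st(-.095,.09,.016)
meas()"
```

```text
t 9.32 fence -0.0913 0.1278 z 0.0212 rpy [-178.55   -0.51  -82.74] F [-0.8  0.4 -0.1] w 0.001
dp [0.0377 0.0038 0.0054] rot [-1.45 -0.51  0.02] dp after rot [0.0378 0.0037 0.0052]
max fy 0.0892 yaw -0.64 near x at y0 -0.1353 ~cy 0.0188 bbox [ 304  195   73   48 2498]
```

```bash
python3 -c "
from h import *
blk('pics/t5.png')"
```

```text
(no output)
```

View pics/t5.png

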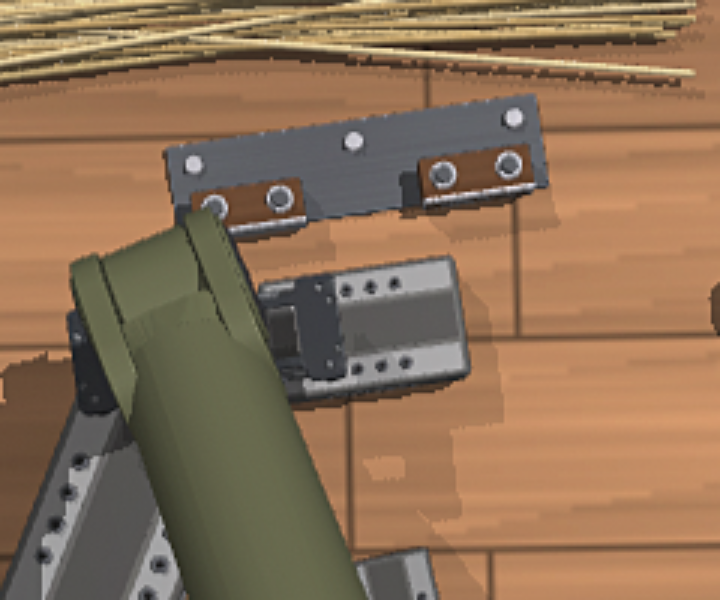

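The block is nearly parallel to the fence, with its right end at (455,256)-(469,372) in the crop. I'll measure from that end.

```bash
cat >> h.py <<'E'
def pts(L,z=.048):
    P=np.array([ray('top',(u/3+220-.33,v/3+110-.33),z)[:2]-O for u,v in L]); return np.c_[P@FX,P@FY]
E
python3 -c "
from h import *
F=pts([(455,256),(469,374),(345,271)]);print(F.round(4))
d=F[2]-F[0];print('yaw',np.degrees(np.arctan2(d[1],d[0]))-90)"
```

```text
[[-0.0453 -0.0605]
 [-0.1342 -0.0577]
 [-0.0445  0.0224]]
yaw -0.5269044699305709
```

Emit:
carry_out(plan=[{"grip":1,"dp":[0.009,0.002,0.004],"rotation":[-0.8,0.5,0]},{"grip":1,"dp":[0.007,0,0],"rotation":[0,1,0]},{"grip":1,"dp":[0.003,0,0],"rotation":[0,0.5,0]},{"grip":1,"dp":[0,0,0],"rotation":[0,0,0]}])

```text
time_s: 9.75
tool_pos: [0.5745, 0.0395, 0.0198]
tool_rot: [-179.2, -2.7, -82.8]
force: [-0.6, 0.9, 0.1]
grip_width: 0.0004
```

```bash
python3 -c "
from h import *
st(-.093,.087,.014)"
```

```text
t 9.75 fence -0.091 0.1071 z 0.0198 rpy [-179.19   -2.72  -82.76] F [-0.6  0.9  0.1] w 0.0
dp [0.0199 0.0021 0.0067] rot [-0.81 -2.72  0.02] dp after rot [0.0201 0.002  0.0058]
```

Emit:
carry_out(plan=[{"grip":1,"dp":[0.007,0.001,0.005],"rotation":[-0.5,0,0]},{"grip":1,"dp":[0.008,0,0.001],"rotation":[0,0.4,0]},{"grip":1,"dp":[0.008,0,0.001],"rotation":[0,0.4,0]},{"grip":1,"dp":[0.004,0,0],"rotation":[0,0,0]}])

```text
time_s: 10.08
tool_pos: [0.577, 0.0281, 0.0157]
tool_rot: [-179.5, -2.5, -82.2]
force: [-1.8, 5.6, -0.2]
grip_width: 0.0002
```

```bash
python3 -c "
from h import *
st(-.093,.087,.014)"
```

```text
t 10.08 fence -0.09 0.0955 z 0.0157 rpy [-179.53   -2.47  -82.23] F [-1.8  5.6 -0.2] w 0.0
dp [0.0084 0.0031 0.002 ] rot [-0.48 -2.46  0.54] dp after rot [0.0085 0.003  0.0017]
```

Emit:
carry_out(plan=[{"grip":1,"dp":[0.009,0.001,0.001],"rotation":[0,0.3,0.3]},{"grip":1,"dp":[0.007,0.001,0],"rotation":[0,0.3,0.2]},{"grip":1,"dp":[0.002,0,0],"rotation":[0,0,0]}])

```text
time_s: 10.33
tool_pos: [0.5771, 0.0243, 0.0158]
tool_rot: [-179.3, -2.1, -82.2]
force: [-0.6, 0.9, 1.0]
grip_width: 0.0002
```

```bash
python3 -c "
from h import *
st(-.093,.087,.014)"
```

```text
t 10.33 fence -0.0903 0.0917 z 0.0158 rpy [-179.34   -2.09  -82.21] F [-0.6  0.9  1. ] w 0.0
dp [0.0046 0.0027 0.0019] rot [-0.67 -2.08  0.57] dp after rot [0.0047 0.0027 0.0018]
```

Emit:
carry_out(plan=[{"grip":1,"dp":[0.008,0.001,0.001],"rotation":[0,0.3,0.3]},{"grip":1,"dp":[0.005,0.001,0],"rotation":[0,0.3,0.2]},{"grip":1,"dp":[0,0,0],"rotation":[0,0,0]}])

```text
time_s: 10.58
tool_pos: [0.5775, 0.022, 0.0158]
tool_rot: [-179.1, -1.9, -82.3]
force: [-0.3, -0.6, -0.2]
grip_width: 0.0004
```

```bash
python3 -c "
from h import *
st(-.093,.087,.014)"
```

```text
t 10.58 fence -0.0903 0.0894 z 0.0158 rpy [-179.11   -1.93  -82.34] F [-0.3 -0.6 -0.2] w 0.0
dp [0.0023 0.0028 0.0018] rot [-0.89 -1.93  0.43] dp after rot [0.0024 0.0027 0.0018]
```

Emit:
carry_out(plan=[{"grip":1,"dp":[-0.02,0,0],"rotation":[0,0,0]},{"grip":1,"dp":[-0.005,0,-0.03],"rotation":[0,-1,0]},{"grip":1,"dp":[0,0,-0.035],"rotation":[-0.8,-0.9,0.4]},{"grip":1,"dp":[0.01,0.01,-0.02],"rotation":[0,0,0]},{"grip":0,"dp":[0.025,0.028,0],"rotation":[0,0,0]},{"grip":0,"dp":[0.027,0.03,0],"rotation":[0,0,0]},{"grip":0,"dp":[0.027,0.028,0],"rotation":[0,0,0]},{"grip":0,"dp":[0.015,0.015,0],"rotation":[0,0,0]}])

```text
time_s: 11.25
tool_pos: [0.475, -0.0734, 0.1021]
tool_rot: [179.9, -0.0, -82.3]
force: [0.7, -1.2, 0.0]
grip_width: 0.0195
```

```bash
python3 -c "
from h import *
blk('pics/t6.png')
st(-.2,0,.1,tilt=5)"
```

```text
t 11.3 fence -0.2063 0.0045 z 0.1019 rpy [ 1.7978e+02 -1.4000e-01 -8.2550e+01] F [-2.9 -2.7 -1. ] w 0.023
dp [ 0.0045 -0.0063  0.0018] rot [ 5.22 -0.13  0.22] dp after rot [ 0.0045 -0.0062  0.0024]
```

View pics/t6.png

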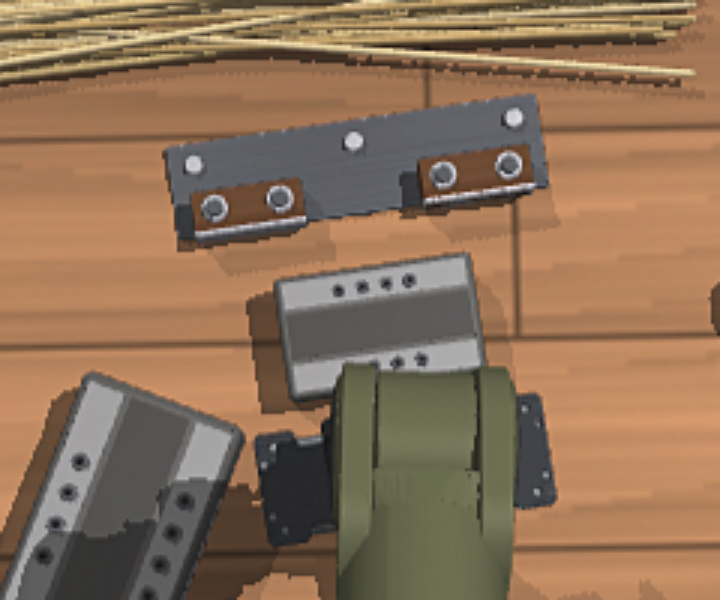

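The block now looks parallel to the fence. Its far corners are at (275,282) and (469,254) and its near left corner is at (292,400) in the crop.

```bash
python3 -c "
from h import *
F=pts([(275,282),(469,254),(292,400)]);print(F.round(4))
d=F[0]-F[1];print('yaw',np.degrees(np.arctan2(d[1],d[0]))-90,'cy',F[:2,1].mean())"
```

```text
[[-0.0451  0.0753]
 [-0.0453 -0.071 ]
 [-0.1344  0.0753]]
yaw -0.07575910469213909 cy 0.002132951185739397
```

Emit:
carry_out(plan=[{"grip":0,"dp":[0.004,0,0],"rotation":[2.6,0,0]},{"grip":0,"dp":[0,0,0],"rotation":[2.6,0,0]},{"grip":0,"dp":[0,0,0],"rotation":[0,0,0]},{"grip":0,"dp":[0,0,0],"rotation":[0,0,0]}])

```text
time_s: 11.63
tool_pos: [0.4714, -0.0886, 0.1021]
tool_rot: [-175.0, -0.4, -83.2]
force: [0.2, 0.1, 0.6]
grip_width: 0.0498
```

```bash
python3 -c "
from h import *
st(-.195,0.0,.014,tilt=5)"
```

```text
t 11.63 fence -0.2094 -0.007 z 0.1021 rpy [-174.95   -0.4   -83.19] F [0.2 0.1 0.6] w 0.05
dp [-0.0077 -0.0066  0.089 ] rot [-0.05 -0.44 -0.4 ] dp after rot [-0.007  -0.0067  0.089 ]
```

Emit:
carry_out(plan=[{"grip":0,"dp":[-0.006,-0.005,0.015],"rotation":[0,0,-0.4]},{"grip":0,"dp":[-0.002,-0.003,0.025],"rotation":[0,0,0]},{"grip":0,"dp":[0,0,0.025],"rotation":[0,0,0]},{"grip":0,"dp":[0,0,0.006],"rotation":[0,0,0]},{"grip":0,"dp":[0,0,0.0],"rotation":[0,0,0]}])

```text
time_s: 12.05
tool_pos: [0.4895, -0.0799, 0.0321]
tool_rot: [-174.9, -0.6, -82.7]
force: [-0.3, 0.6, 0.3]
grip_width: 0.0823
```

```bash
python3 -c "
from h import *
st(-.16,0.001,.014,tilt=5)"
```

```text
t 12.05 fence -0.1904 -0.0006 z 0.0321 rpy [-174.91   -0.61  -82.73] F [-0.3  0.6  0.3] w 0.082
dp [-0.0018 -0.0287  0.0207] rot [-0.1  -0.6   0.09] dp after rot [-0.0016 -0.0287  0.0207]
```

Emit:
carry_out(plan=[{"grip":0,"dp":[-0.001,-0.007,0.01],"rotation":[0,-0.5,0]},{"grip":0,"dp":[0,-0.008,0.008],"rotation":[0,0,0]},{"grip":0,"dp":[0,-0.01,0.001],"rotation":[0,0,0]},{"grip":0,"dp":[0,-0.01,0.001],"rotation":[0,0,0]},{"grip":0,"dp":[0,-0.01,0],"rotation":[0.3,0,0]}])

```text
time_s: 12.47
tool_pos: [0.5365, -0.0733, 0.0177]
tool_rot: [-175.0, -0.1, -82.7]
force: [-8.5, -0.9, -0.8]
grip_width: 0.0872
```

```bash
python3 -c "
from h import *
st(-.10,0.001,.014,tilt=5)"
```

```text
t 12.47 fence -0.143 -0.0 z 0.0177 rpy [-1.7504e+02 -1.3000e-01 -8.2660e+01] F [-8.5 -0.9 -0.8] w 0.087
dp [-0.001  -0.0425  0.0074] rot [ 0.04 -0.12  0.11] dp after rot [-0.001  -0.0425  0.0074]
```

Emit:
carry_out(plan=[{"grip":0,"dp":[0,-0.012,0.003],"rotation":[0.5,0,0]},{"grip":0,"dp":[0,-0.012,0],"rotation":[0.5,0,0]},{"grip":0,"dp":[0,-0.012,0],"rotation":[0.5,0,0]},{"grip":0,"dp":[0,-0.01,0],"rotation":[0.5,0,0]}])

```text
time_s: 12.8
tool_pos: [0.5629, -0.0707, 0.0149]
tool_rot: [-176.0, -0.1, -82.8]
force: [-17.4, -0.9, 12.1]
grip_width: 0.0873
```

```bash
python3 -c "
from h import *
st(-.10,0.001,.014,tilt=5)"
```

```text
t 12.8 fence -0.1165 -0.0007 z 0.0149 rpy [-1.7596e+02 -1.3000e-01 -8.2750e+01] F [-17.4  -0.9  12.1] w 0.087
dp [-0.0017 -0.0164  0.002 ] rot [ 0.96 -0.13  0.02] dp after rot [-0.0017 -0.0163  0.0023]
```

Emit:
carry_out(plan=[{"grip":0,"dp":[0,-0.012,-0.001],"rotation":[0.8,0,0]},{"grip":0,"dp":[0,-0.012,-0.001],"rotation":[0.8,0,0]},{"grip":0,"dp":[0,-0.01,-0.001],"rotation":[0.5,0,0]}])

```text
time_s: 13.05
tool_pos: [0.5765, -0.0693, 0.0149]
tool_rot: [-176.6, -0.1, -82.8]
force: [-36.1, -2.5, 28.7]
grip_width: 0.087
```

```bash
python3 -c "
from h import *
st(-.10,0.001,.014,tilt=5)"
```

```text
t 13.05 fence -0.1027 -0.0011 z 0.0149 rpy [-1.766e+02 -9.000e-02 -8.282e+01] F [-36.1  -2.5  28.7] w 0.087
dp [-0.0021 -0.0027  0.001 ] rot [ 1.6  -0.09 -0.05] dp after rot [-0.0021 -0.0026  0.0011]
```

The force has jumped to 36 N, which suggests the block is seated. I'll back off and look.

Emit:
carry_out(plan=[{"grip":0,"dp":[0,0.012,0],"rotation":[0,0,0]},{"grip":0,"dp":[0,0.02,0],"rotation":[-1,0,0]},{"grip":0,"dp":[0,0.02,-0.01],"rotation":[-1,0,0]},{"grip":0,"dp":[0,0.02,-0.03],"rotation":[-1,0,0]},{"grip":0,"dp":[0,0.01,-0.03],"rotation":[0,0,0]},{"grip":0,"dp":[0,0,0],"rotation":[0,0,0]}])

```text
time_s: 13.55
tool_pos: [0.4922, -0.0792, 0.0866]
tool_rot: [179.9, -0.0, -82.7]
force: [1.8, -0.5, 0.8]
grip_width: 0.087
```

```bash
python3 -c "
from h import *
im=blk()
a=cv2.resize(im[140:240,260:420],None,fx=5,fy=5,interpolation=cv2.INTER_CUBIC)
cv2.imwrite('pics/t7.png',a); s=env.read_camera('scene')[200:340,170:350,::-1]; cv2.imwrite('pics/s7.png',cv2.resize(s,None,fx=4,fy=4,interpolation=cv2.INTER_CUBIC)); st()"
```

```text
t 13.65 fence -0.1884 0.0001 z 0.0832 rpy [ 1.7973e+02  1.0000e-01 -8.2720e+01] F [0.8 0.3 0.3] w 0.087
```

View pics/t7.png

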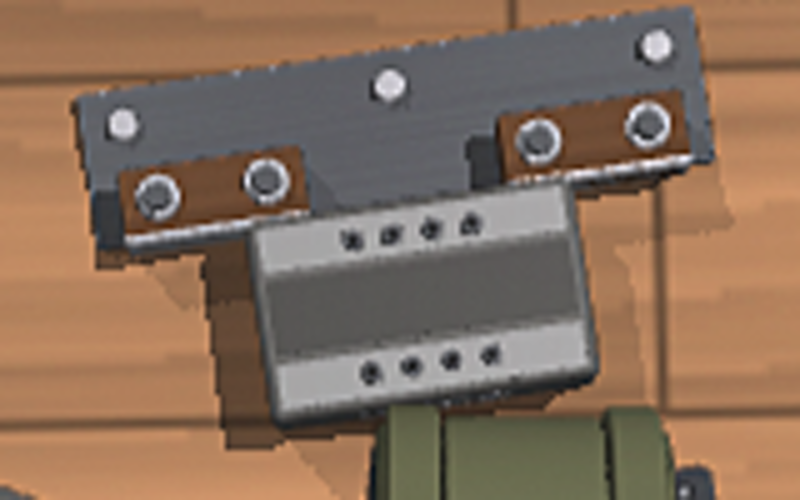

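View pics/s7.png

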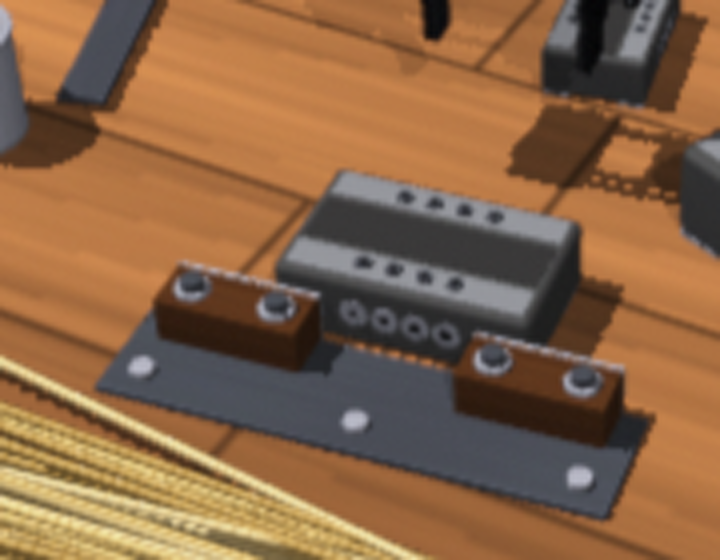

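```bash
python3 -c "
from h import *
L=[(248,228),(572,182),(597,372),(277,425)]
P=np.array([ray('top',(u/5+260-.4,v/5+140-.4),.048)[:2]-O for u,v in L]);F=np.c_[P@FX,P@FY];print(F.round(4),F.mean(0))
d=F[0]-F[1]+F[3]-F[2];print(np.degrees(np.arctan2(d[1],d[0]))-90)
st(-.135,0,.014,tilt=5)"
```

```text
[[-0.0031  0.0741]
 [-0.0037 -0.0727]
 [-0.0901 -0.0711]
 [-0.093   0.0739]] [-0.0474422   0.00104424]
0.45255355116546525
t 13.65 fence -0.1884 0.0001 z 0.0832 rpy [ 1.7973e+02  1.0000e-01 -8.2720e+01] F [0.8 0.3 0.3] w 0.087
dp [ 0.0003 -0.0537  0.0689] rot [5.27 0.1  0.04] dp after rot [ 0.0001 -0.0471  0.0736]
```

The block reads x -47.4, y +1.0 mm and yaw 0.45° in the fence frame. That is within the error of the reading, but a 1 mm gap would look the same. I'll press once more until the tool stalls.

Emit:
carry_out(plan=[{"grip":0,"dp":[0,-0.015,0.015],"rotation":[2.5,0,0]},{"grip":0,"dp":[0,-0.01,0.022],"rotation":[2.5,0,0]},{"grip":0,"dp":[0,-0.01,0.015],"rotation":[0,0,0]},{"grip":0,"dp":[0,-0.005,0.003],"rotation":[0,0,0]},{"grip":0,"dp":[0,-0.003,0.0],"rotation":[0,0,0]}])

```text
time_s: 14.07
tool_pos: [0.5406, -0.0724, 0.0278]
tool_rot: [-175.0, 0.1, -82.7]
force: [-1.6, -0.8, -0.0]
grip_width: 0.0874
```

```bash
python3 -c "
from h import *
st(-.102,0,.014,tilt=5)"
```

```text
t 14.07 fence -0.1388 0.0004 z 0.0278 rpy [-1.7496e+02  8.0000e-02 -8.2670e+01] F [-1.6 -0.8 -0. ] w 0.087
dp [ 0.0004 -0.0354  0.017 ] rot [-0.04  0.09  0.08] dp after rot [ 0.0004 -0.0354  0.017 ]
```

Emit:
carry_out(plan=[{"grip":0,"dp":[0,-0.008,0.007],"rotation":[0,0,0]},{"grip":0,"dp":[0,-0.009,0.006],"rotation":[0,0,0]},{"grip":0,"dp":[0,-0.01,0.001],"rotation":[0,0,0]},{"grip":0,"dp":[0,-0.012,0],"rotation":[0.5,0,0]},{"grip":0,"dp":[0,-0.012,0],"rotation":[0.5,0,0]},{"grip":0,"dp":[0,-0.012,0],"rotation":[0.5,0,0]}])

```text
time_s: 14.57
tool_pos: [0.5761, -0.0675, 0.0123]
tool_rot: [-177.7, 0.2, -82.8]
force: [-30.7, -2.4, 22.7]
grip_width: 0.087
```

```bash
python3 -c "
from h import *
st(-.102,0,.014,tilt=5)"
```

```text
t 14.57 fence -0.1029 0.0007 z 0.0123 rpy [-177.7     0.22  -82.78] F [-30.7  -2.4  22.7] w 0.087
dp [ 0.0007 -0.001  -0.0017] rot [ 2.7   0.22 -0.03] dp after rot [ 0.0007 -0.0011 -0.0016]
```

Emit:
carry_out(plan=[{"grip":0,"dp":[0,-0.013,-0.001],"rotation":[0.8,0,0]},{"grip":0,"dp":[0,-0.013,-0.001],"rotation":[0.8,0,0]}])

```text
time_s: 14.73
tool_pos: [0.5758, -0.0677, 0.0108]
tool_rot: [-179.6, 0.2, -82.8]
force: [-32.7, -3.7, 23.8]
grip_width: 0.0874
```

Emit:
carry_out(plan=[{"grip":0,"dp":[0,0.008,0],"rotation":[0,0,0]},{"grip":0,"dp":[0,0.02,0],"rotation":[0,0,0]},{"grip":0,"dp":[0,0.03,-0.01],"rotation":[0,0,0]},{"grip":0,"dp":[0,0.02,-0.035],"rotation":[0,0,0]},{"grip":0,"dp":[0,0,-0.04],"rotation":[0,0,0]},{"grip":0,"dp":[0,0,-0.03],"rotation":[0,0,0]},{"grip":0,"dp":[0,0,0],"rotation":[0,0,0]},{"grip":0,"dp":[0,0,0],"rotation":[0,0,0]}])

```text
time_s: 15.4
tool_pos: [0.4944, -0.0774, 0.1325]
tool_rot: [179.9, 0.3, -82.7]
force: [0.1, 0.4, -0.5]
grip_width: 0.0874
```

```bash
python3 - <<'E'
from h import *
im=blk(); st()
cv2.imwrite('pics/t8.png',cv2.resize(im[140:240,260:420],None,fx=5,fy=5,interpolation=cv2.INTER_CUBIC))
# moved bystanders? compare with the first picture
a=cv2.imread('pics/top0.png')
for n,(u0,v0,u1,v1) in dict(tin=(475,180,520,225),knife=(455,225,515,325),reel=(105,230,160,280),big=(205,230,305,345),small=(330,290,375,320)).items():
    print(n,np.abs(a[v0:v1,u0:u1].astype(int)-im[v0:v1,u0:u1]).max(2).mean().round(2))
E
```

```text
t 15.45 fence -0.1844 0.0013 z 0.1328 rpy [-180.      0.31  -82.63] F [1.4 0.3 0.3] w 0.087
tin 9.35
knife 9.28
reel 9.69
big 24.78
small 49.11
```

View pics/t8.png

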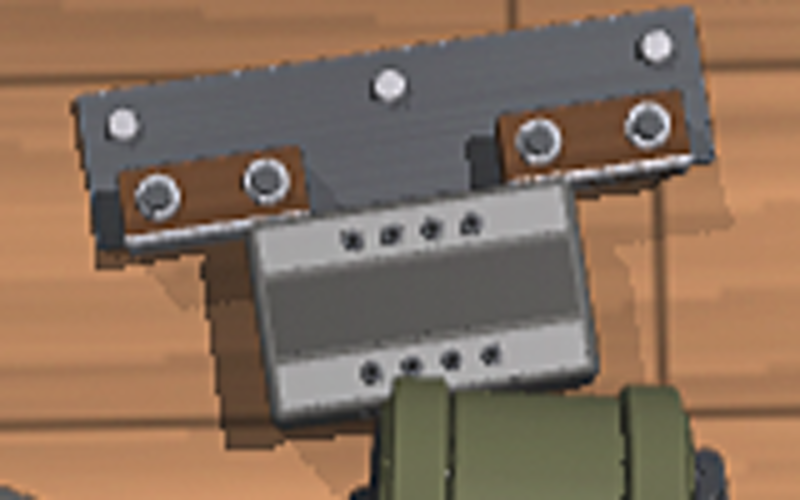

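The block did not move under 33 N, and this view matches the last one: corners at (250,228), (572,182), (597,372) and (277,425) in the crop. The tin, knife and reel regions differ from the start only at picture-noise level. The gripper is clear, so I'm handing in.

```bash
python3 -c "
from cell import env
print(env.sign_off())"
```

```text
the job is handed in; nothing more can be done
None
```

I pushed the middle-sized block round at its near right corner, slid it sideways, and pressed it against the fence with both open fingers. I handed the job in at about 15.5 s, with the gripper about 130 mm above the bench and touching nothing. One sideways push overshot by about 15 mm, so I pushed the block back from the other end.

- **Seating:** the tool stalled at the same place in two separate pushes, at 31 to 36 N against the 6 to 14 N the block needs to slide. The last press brought no further movement.
- **Pose in the fence frame:** x = -47.4 mm (seated is -46), y = +1.0 mm, yaw 0.45°. The 1.4 mm difference in x is within the camera error. The camera alone cannot rule out a gap that small; the stall is what shows contact.
- **Bores:** the scene view shows all four opening into the gap between the cleats.
- **Bystanders:** the tin, knife and reel regions of the top picture match the start to within picture noise. The same check on the large and small blocks was spoilt by the arm and its shadow. In the pictures I viewed, neither looked moved.

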